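Lock the cigar mould in its press with a mallet blow

ROBOT

A 6-joint arm with a two-finger parallel gripper is mounted at the origin on the work surface. World frame = base frame: x ahead of the robot, y to its left, z up, the work surface at z = 0. Lengths are in m, angles in rad, forces in N, time in s.
With the tool pointing down it reaches from about 0.375 to 0.975 m from the base axis. Payload 3.8 kg.
Tool frame: the origin (TCP) lies at the centre of the arm's flange, where the gripper is bolted on; the fingertips stand 173 mm ahead of it and the grasp point (between the pads) lies 155 mm ahead of it (bot.tip_reach is the distance from the TCP to the fingertips, in m); z points along the fingers, y is the line along which they close (so a half turn about z gives the same grasp; the last joint's range is limited). The gripper opens to 85 mm and grips with 20 to 120 N. Pads are 22 mm wide; open, the fingers measure 114 mm over their backs; the gripper's body (76 mm by 85 mm) begins 54 mm behind the grasp point. The pads swing forward as they close: fully open they stand 13 mm farther back than shut.
Start: joints at [1.282, 0.264, 1.604, -0, 1.274, -0.037], TCP at [0.168, 0.654, 0.405] pointing down, gripper open.
Joint ranges: [-2.63, 2.63], [-0.94, 2.18], [0.31, 2.57], [-1.31, 4.45], [0, 2.66], [-2.55, 2.55]. Speed limits (rad/s): [2.57, 2.57, 3.14, 3.14, 3.14, 3.14].

INTERFACE

Orientations are given as a rotation vector (axis times angle).
In Python, from workcell import bot gives the robot as it stands.
- The arm moves only by the tool drive_tool, never from a script. Its arguments are lists of equal length, an entry for each row: "claw": the finger opening in mm, from 0 to 85.4; "slide": the shift along the world's x, y, z each as a share of 0.5 m, from -1 to 1, a list of three; "yaw": the turn about the world's z as a share of 180 degrees, from -1 to 1. A call has 1 to 8 rows; each row is the pose to reach, as a shift and turn from the pose commanded when the call began, turning the shorter way round; what a row does not reach only later rows make up. A row lasts 1/12 s, in which the tool goes at most 41.7 mm and 7.16 degrees, less where a joint would pass 70% of its speed; a pose out of reach is approached as far as the arm can. A call with a number of a shift or a turn outside -1 to 1 is refused whole. A call with a gripper value outside its range is refused whole. The fingers move at their own pace and stop on an object; "newtons" is the grip in N (left out, the last holds). Time passes only in rows, so rows that repeat a pose let the fingers close. It gives the time, the measured TCP pose, the force, the opening and the grip force at its end, in the units of the state.
- bot.read_state(): the state, without advancing time (a new reading comes with each control period).
- bot.read_camera(name): name is "scene" or "top" or "wrist"; returns a dict with "color" (480x640x3 uint8, red, green, blue), "depth" (480x640 float32, m along the optical axis (not along the pixel's ray), 0 where there is no reading), "mtx" (3x3 intrinsics, pixels), "eye" and "rotation" of the camera in the world. Camera axes: x right, y up, looking along -z (the intrinsics and any distortion apply to the point x, -y, -z); pixel columns grow to the right and rows downward; lengths in m; the calibration is good to about 2 mm. A picture is of the moment at which its call begins.
- bot.finish_job(): hands the job in; it is judged then, once.
The state is a dict: "time": time; "q": joint angles; "joint_vel": joint speeds; "joint_torque": joint torques, N m; "tool_pos": TCP position; "tcp_rot": TCP orientation; "wrist_force": force on the tool from outside, world axes, zero at the start; "torque": the same for the moment, N m; "width": opening from 0.0 (shut) to 1.0 (fully open); "grip_force": force on a finger pad.
Only numpy, scipy, OpenCV 4.12 (cv2) and the standard library are available. Lean on these libraries where they do the work, as an engineer would, in place of code of your own. Each camera call takes 0.05 s, during which the arm holds its last target. There are 200 camera calls.

TASK

Push the wooden cigar mould fully home into the screw press, then pick up the mallet and knock the press's slanting sprung locking pin down with it until the pin snaps in and stays fully home; strike square along the pin's own line and do not touch the pin with the gripper. Then stand the mallet back upright on the round board, the same way up as before and with its whole head on the board, and let go; leave the cigar box, the jar and the cigar bundle where they are.

Things in the scene. Friction and masses are not known exactly. Their poses are not given: they have to be found in the camera images.
- press: Steel screw press, fixed. Origin under its frame at bench level; +x away from the robot at yaw 0, +y left. Base 15 mm high, x -160..140, y +-95 mm. Uprights at x 50, y +-80; beam over them 215-250 mm high; platen 78-90 mm high over x -10..110; T-handle to 306 mm. Pin bushing on the +y side, 42 mm across, mouth centre at (-40, 160, 85) mm, axis 35 degrees off vertical, leaning outward to +y.
- mould (a joint): How far the mould sticks out of its home position, in m: 0 is fully home at the stop, it starts 0.03 to 0.06 out and grows towards the press's -x. It slides along the press's x with about 3 N of friction and stays where it is left.
- mould_front (a point): Middle of the robot-side face of the two-part wooden mould, a block 200 mm long in x, 110 mm wide, 48 mm high, its underside 15 mm above the bench; the point is 40 mm above the bench. Axes are the press's. At home it lies 100 mm in front (-x) of the press's origin.
- pin (a joint): How far the locking pin has been driven in, in m: 0 is fully up, 0.018 fully home (head resting on the bushing). It pushes back with 5 to 8 N until about 0.0135, where it snaps over and then stays home by itself; let go before that, it springs back up.
- pin_head: Round steel head of the locking pin, 25 mm across and 8 mm thick, on a 14 mm stem. Origin at the centre of its flat top; z points outward along the pin's axis (35 degrees from vertical, leaning towards the press's +y). The top stands 26 mm beyond the bushing mouth when up, 8 mm when home.
- mallet: Wooden mallet, 0.3 kg, standing on its striking face on the round board. Head 54 by 54 mm, 90 mm high; origin at the centre of the striking face (underside), z up through the head. The handle, 20 mm wide and 24 mm high in section, leaves the head along -x at 45 mm above the striking face and ends 150 mm from the head's axis.
- mallet_grip (a point): Grip point in the middle of the mallet's handle section, 58 mm from the head's axis along -x, 45 mm above the striking face.
- board: Round wooden board fixed on the bench, 200 mm across, 25 mm thick. Origin at the centre of its underside.
- cigar_box: Open plywood box with cigars, 170 by 150 mm, 50 mm high; bystander. Origin at the centre of its underside.
- jar: Amber glass jar with a metal lid, 60 mm across, 90 mm high; bystander. Origin at the centre of its underside.
- bundle: Bundle of nine cigars, 146 mm long in x, 70 mm wide, 50 mm high; bystander. Origin at the centre of its underside.
Things that resemble listed ones, but are neither listed nor needed, are in the scene too. What is shaped like the mallet but purple is not meant.

How it is judged:
On the way, in this order (a step that is already met when the one before it is completed fails the run):
1. the mould is pushed fully home (value of joint mould below 0.005 m), for 0.2 s.
2. the pin is driven home and stays, with the mould still home (value of joint pin above 0.015 m and value of joint mould below 0.005 m), for 0.2 s.
At the end, for the whole second after the job is handed in: The mould is home (within 5 mm), the pin is home (driven in more than 15 of 18 mm), and the mallet stands at rest and upright (within 0.1 rad) on its striking face on the round board, its head's axis within 85 mm of the board's centre (all of step 2 and angle between mallet's own z axis and vertical below 0.1 rad and horizontal distance between mallet and board below 0.085 m and z of mallet in the frame of board between 0.02 and 0.03 m and linear speed of mallet below 0.02 m/s); the robot touches nothing.
It fails at once if the gripper or arm presses on the pin itself (contact force between any of the fingers, the arm and pin_head above 1 N).
It fails at once if the pin is driven with the mallet more than 0.4 rad out of line with it (or with something else) (value of joint pin between 0.006 and 0.014 m and velocity of joint pin above 0.005 m/s and angle between the z axis of mallet and the z axis of pin_head, either way round above 0.4 rad).
It fails at once if the cigar box is moved by more than 30 mm (distance of cigar_box from where it was at the start of the episode above 0.03 m).
It fails at once if the jar is moved by more than 30 mm (distance of jar from where it was at the start of the episode above 0.03 m).
It fails at once if the bundle is moved by more than 30 mm (distance of bundle from where it was at the start of the episode above 0.03 m).
It also fails if it takes over 64 s, if anything falls off the work surface, if the arm or the gripper's body presses on something with over 40 N, if the wrist force passes 120 N, or if a joint passes its speed limit or range.

## Working session

There is one attempt and no reset: what is moved stays moved. The work goes in short steps, Python scripts to look and compute and a tool call to move; the robot and the scene stay as the last step left them, time stands still between calls to the robot, and variables do not carry over. Pictures are saved under pics/ and viewed, at most 10 in all, crops included, and the job is handed in when it is done.

Besides the shell and the picture viewer there is one more tool, called after ">>>" by a JSON object that holds its "name" and its "arguments", one argument or row to a line. drive_tool: Moves the arm, as the interface text tells. Shift numbers are shares of 0.5 m and turn numbers shares of 180 degrees, none past 1 either way. Its arguments: {"type":"object","properties":{"claw":{"type":"array","items":{"type":"number"}},"slide":{"type":"array","items":{"type":"array","items":{"type":"number"}}},"yaw":{"type":"array","items":{"type":"number"}},"newtons":{"type":"number"}},"required":["claw","slide","yaw"]}

```bash
mkdir -p pics; ls
python3 - <<'E'
from workcell import bot
import cv2,numpy as np
s=bot.read_state(); print(s['time'],s['tool_pos'],s['tcp_rot'],s['width'])
for n in('scene','top','wrist'):
    c=bot.read_camera(n); np.savez(f'pics/{n}0.npz',**c); cv2.imwrite(f'pics/{n}0.png',c['color'][...,::-1]); print(n,c['eye'],c['rotation'],c['mtx'])
E
```

```text
pics
0.0 [0.16810873 0.653362   0.40337188] [-0.39453432 -3.11636352  0.00349098] 1.0017697390729268
scene [1.22248315 0.42656593 0.63608267] [0.55801319 0.99054028 1.92216217] [[442.22739739   0.         316.39096626]
 [  0.         442.22739739 240.44930456]
 [  0.           0.           1.        ]]
top [0.40438353 0.02833473 1.0954739 ] [ 0.0863868  -0.10497364 -1.55177557] [[472.08528524   0.         329.96279848]
 [  0.         472.08528524 241.84575861]
 [  0.           0.           1.        ]]
wrist [0.09419545 0.67323407 0.37278614] [-0.2628488  -0.20031946  1.30763883] [[423.71825152   0.         318.89440485]
 [  0.         423.71825152 238.63967588]
 [  0.           0.           1.        ]]
```

View pics/top0.png

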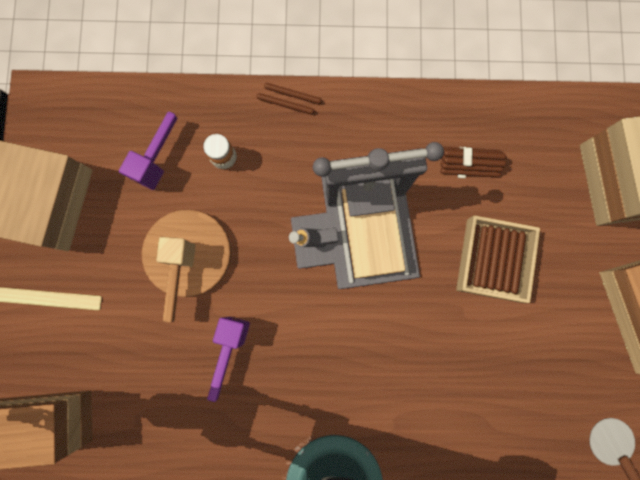

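View pics/scene0.png

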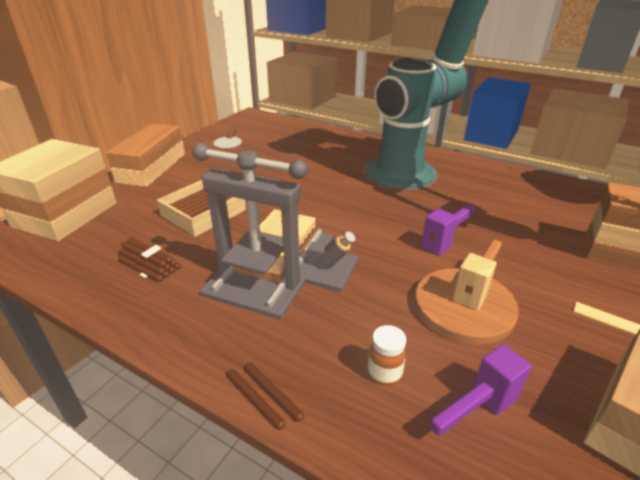

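Top view: the tan mallet stands on the round board, head (172,250), handle end (168,318). Possible mix-ups are the purple mallets at (140,168) and (232,333), which are excluded. The press is at about (375,220), the mould at (375,240), the pin head at (300,237), the jar at (219,150), the box at (500,258) and the bundle at (473,162).

```bash
cat > h.py <<'E'
import numpy as np,cv2
from scipy.spatial.transform import Rotation as R
def cloud(c):
    v,u=np.mgrid[:480,:640]; K=c['mtx']; d=c['depth']
    p=np.stack([(u-K[0,2])/K[0,0]*d,-(v-K[1,2])/K[1,1]*d,-d],-1)
    M=c['rotation']; M=R.from_rotvec(M).as_matrix() if np.ndim(M)==1 else M
    w=p@M.T+c['eye']; w[d==0]=np.nan; return w
def plane(c,uv,z):
    K=c['mtx']; M=R.from_rotvec(c['rotation']).as_matrix(); uv=np.atleast_2d(uv).astype(float)
    r=np.c_[(uv[:,0]-K[0,2])/K[0,0],-(uv[:,1]-K[1,2])/K[1,1],-np.ones(len(uv))]@M.T
    return c['eye']+r*((z-c['eye'][2])/r[:,2])[:,None]
def crop(c,x0,y0,x1,y1,f,name):
    cv2.imwrite(name,cv2.resize(c['color'][y0:y1,x0:x1,::-1],None,fx=f,fy=f,interpolation=cv2.INTER_CUBIC))
E
python3 - <<'E'
from h import *
c=dict(np.load('pics/top0.npz')); print(list(c)); w=cloud(c)
hsv=cv2.cvtColor(c['color'],cv2.COLOR_RGB2HSV)
for n,(u,v) in dict(bench=(270,330),board=(200,275),mhead=(172,250),hand=(170,300),mould=(375,245),pin=(297,237),base=(305,255),beam=(350,165),jar=(216,145)).items(): print(n,np.round(w[v,u],4),hsv[v,u])
z=w[...,2]
def m(box,lo,hi):
    k=np.zeros((480,640),bool); x0,y0,x1,y1=box; k[y0:y1,x0:x1]=1; return k&(z>lo)&(z<hi)
def rect(k,zz):
    n,l,s,_=cv2.connectedComponentsWithStats(k.astype(np.uint8)); i=1+s[1:,4].argmax()
    v,u=np.nonzero(l==i); p=plane(c,np.c_[u,v],zz)[:,:2]; r=cv2.minAreaRect((p*1000).astype(np.float32)); return r,s[i]
print('board',rect(m((130,200,240,305),.018,.035)|m((130,200,240,305),.035,.2),.025))
print('mhead',rect(m((150,225,195,275),.105,.125),.115))
print('handle',rect(m((150,268,195,330),.07,.095),.082))
print('mould',rect(m((335,180,420,290),.055,.07),.063))
print('base',rect(m((285,180,425,295),.008,.022),.015))
k=m((285,215,315,255),.09,.13); print('pin n',k.sum(),np.nanmean(w[k],0),w[k][:,2].max())
E
```

```text
['color', 'depth', 'mtx', 'eye', 'rotation']
bench [ 0.3338  0.1501 -0.0007] [ 10 156  88]
board [0.4553 0.3088 0.0249] [ 13 146 117]
mhead [0.5018 0.3453 0.1164] [ 19  89 238]
hand [0.3986 0.3538 0.0847] [ 14 135 197]
mould [ 0.5255 -0.0819  0.0667] [ 18  93 235]
pin [0.5344 0.0871 0.1107] [ 21  28 194]
base [0.5057 0.0734 0.015 ] [  6  20 129]
beam [ 0.6393 -0.0133  0.2917] [ 21  31 157]
jar [0.738  0.2713 0.0885] [ 30  14 240]
board (((506.4991455078125, 344.9044189453125), (197.98187255859375, 197.63623046875), 32.730255126953125), array([ 142,  209,   88,   96, 6117], dtype=int32))
mhead (((502.2865905761719, 348.984130859375), (55.61334228515625, 53.86384582519531), 86.56781768798828), array([156, 237,  30,  27, 686], dtype=int32))
handle (((410.677734375, 354.62445068359375), (22.43606948852539, 113.55914306640625), 86.40190887451172), array([163, 268,  16,  54, 562], dtype=int32))
mould (((562.134765625, -76.15626525878906), (199.72618103027344, 110.28915405273438), 9.121121406555176), array([ 342,  188,   62,   89, 3101], dtype=int32))
base (((564.7201538085938, -32.751373291015625), (255.55844116210938, 274.1593933105469), 9.223719596862793), array([ 290,  180,  129,  109, 3722], dtype=int32))
pin n 204 [0.5375908  0.08247393 0.0997409 ] 0.1140991648109283
```

Run:
```python
from h import *
c=dict(np.load('pics/top0.npz')); s=dict(np.load('pics/scene0.npz'))
f=lambda c,x,y,w,h,k: cv2.resize(c['color'][y:y+h,x:x+w,::-1],(w*k,h*k),interpolation=cv2.INTER_CUBIC)
a=f(c,280,215,50,40,8); b=f(s,320,220,50,40,8); d=f(c,130,200,120,130,2); e=f(s,410,210,130,140,2)
im=np.zeros((600,800,3),np.uint8); im[:320,:400]=a; im[:320,400:]=b; im[320:320+260,:240]=d; im[320:600,400:660]=e
cv2.imwrite('pics/mos.png',im)
```

```text
(no output)
```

View pics/mos.png

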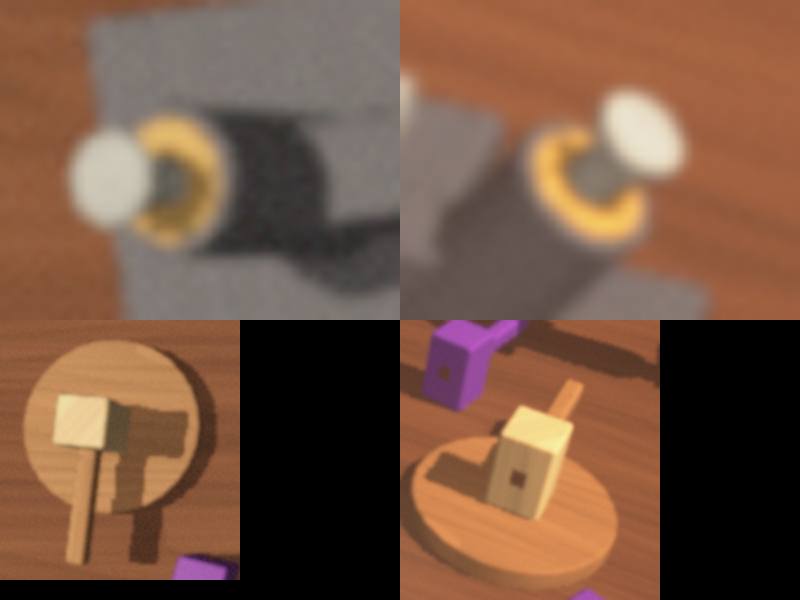

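The close crop confirms the tan mallet on the board. The pin's disc centre is at (293.3,236.8) in the top view and (349.8,236.2) in the scene view. Next I triangulate it.

Run:
```python
from h import *
c=dict(np.load('pics/top0.npz')); s=dict(np.load('pics/scene0.npz'))
def ray(c,uv):
    p=plane(c,uv,0.)[0]-c['eye']; return c['eye'],p/np.linalg.norm(p)
def tri(a,b):
    A=np.zeros((3,3));y=np.zeros(3)
    for o,d in(ray(c,a),ray(s,b)):
        P=np.eye(3)-np.outer(d,d);A+=P;y+=P@o
    x=np.linalg.solve(A,y); return x,[np.linalg.norm((np.eye(3)-np.outer(d,d))@(x-o)) for o,d in(ray(c,a),ray(s,b))]
print('pin',tri((293.3,236.8),(349.8,236.2)), plane(c,(293.3,236.8),.1063))
a=np.deg2rad(9.12); ex=np.array([np.cos(a),np.sin(a)]);ey=np.array([-ex[1],ex[0]])
p=tri((293.3,236.8),(349.8,236.2))[0][:2]; O=p+.04*ex-.1749*ey; m=np.array([.5621,-.0762])
print('O',O,'mould out',(O-m)@ex,(O-m)@ey)
# base corners in top (robot side)
print('base corners',plane(c,[(341.5,287),(418,277),(292.5,217)],.015))
w=cloud(s); hs=w[...,2]
# scene check of mallet head top
k=(hs>.108)&(hs<.122)&(np.abs(w[...,0]-.5)<.06)&(np.abs(w[...,1]-.35)<.06); print('head top scene',np.nanmean(w[k],0),k.sum())
k=(np.abs(w[...,2]-.025)<.005)&(np.hypot(w[...,0]-.506,w[...,1]-.345)<.12);k=k.astype(np.uint8);print('board scene',cv2.minAreaRect((w[k>0][:,:2]*1000).astype(np.float32)))
```

```text
pin (array([0.53561919, 0.09515687, 0.10406912]), [np.float64(0.0001735471494667309), np.float64(0.00017354714946668704)]) [[0.53524835 0.09516232 0.1063    ]]
O [ 0.60283566 -0.07119203] mould out 0.04101448282571992 -0.0015120498686246068
base corners [[ 0.4338524  -0.01139948  0.015     ]
 [ 0.45954625 -0.18638236  0.015     ]
 [ 0.59359391  0.10436694  0.015     ]]
head top scene [0.50814809 0.35185929 0.11311665] 552
board scene ((511.6710510253906, 346.27825927734375), (192.84432983398438, 197.39520263671875), 0.4776662588119507)
```

>>> {"name": "drive_tool", "arguments": {
  "claw": [0,0,0,0,0,0,0,0],
  "slide": [
    [0.26,-0.5,0],
    [0.26,-0.5,0],
    [0.26,-0.5,0],
    [0.26,-0.5,0],
    [0.26,-0.5,0],
    [0.26,-0.5,0],
    [0.26,-0.5,0],
    [0.26,-0.5,0]
  ],
  "yaw": [-0.04,-0.08,-0.12,-0.16,-0.2,-0.24,-0.28,-0.31]
}}

```text
time: 0.82
tool_pos: [0.2998, 0.3993, 0.4042]
tcp_rot: [1.818, 2.559, -0.003]
wrist_force: [0.4, 0.2, -0.4]
width: -0.001
grip_force: 0.0
```

>>> {"name": "drive_tool", "arguments": {
  "claw": [0,0,0,0,0,0,0,0],
  "slide": [
    [0.22,-0.58,0],
    [0.22,-0.58,0],
    [0.22,-0.58,0],
    [0.22,-0.58,0],
    [0.22,-0.58,0],
    [0.22,-0.58,0],
    [0.22,-0.58,0],
    [0.22,-0.58,0]
  ],
  "yaw": [-0.04,-0.08,-0.12,-0.16,-0.2,-0.24,-0.28,-0.31]
}}

```text
time: 1.48
tool_pos: [0.4088, 0.1101, 0.4047]
tcp_rot: [2.804, 1.413, -0.0]
wrist_force: [0.1, 0.7, 0.5]
width: 0.001
grip_force: 0.0
```

>>> {"name": "drive_tool", "arguments": {
  "claw": [0,0,0,0,0,0,0,0],
  "slide": [
    [0,-0.42,-0.2],
    [0,-0.42,-0.2],
    [0,-0.42,-0.2],
    [0,-0.42,-0.2],
    [0,-0.42,-0.2],
    [0,-0.42,-0.2],
    [0,-0.42,-0.2],
    [0,-0.42,-0.2]
  ],
  "yaw": [-0.04,-0.08,-0.12,-0.16,-0.2,-0.245,-0.245,-0.245]
}}

```text
time: 2.15
tool_pos: [0.4075, -0.0971, 0.3038]
tcp_rot: [-3.129, -0.266, 0.003]
wrist_force: [-0.1, 0.9, 0.1]
width: -0.003
grip_force: 0.0
```

>>> {"name": "drive_tool", "arguments": {
  "claw": [0,0,0,0],
  "slide": [
    [0,-0.008,-0.08],
    [0,-0.008,-0.16],
    [0,-0.008,-0.182],
    [0,-0.008,-0.182]
  ],
  "yaw": [0,0,0,0]
}}

```text
time: 2.48
tool_pos: [0.4062, -0.0985, 0.2107]
tcp_rot: [-3.126, -0.275, 0.01]
wrist_force: [-0.5, 0.8, 0.3]
width: 0.0
grip_force: 0.0
```

>>> {"name": "drive_tool", "arguments": {
  "claw": [0,0,0,0,0,0,0,0],
  "slide": [
    [0.04,0.006,0],
    [0.07,0.011,0],
    [0.09,0.014,0],
    [0.11,0.018,0],
    [0.13,0.021,0],
    [0.15,0.024,0],
    [0.15,0.024,0],
    [0.15,0.024,0]
  ],
  "yaw": [0,0,0,0,0,0,0,0]
}}

```text
time: 3.15
tool_pos: [0.4841, -0.0882, 0.2141]
tcp_rot: [3.13, 0.271, 0.003]
wrist_force: [0.3, -0.7, 0.3]
width: 0.002
grip_force: 0.0
```

>>> {"name": "drive_tool", "arguments": {
  "claw": [0,0,0,0,0],
  "slide": [
    [0.004,0.001,0],
    [0.008,0.001,0],
    [0.012,0.002,0],
    [0.016,0.003,0],
    [0.02,0.003,0]
  ],
  "yaw": [0,0,0,0,0]
}}

```text
time: 3.57
tool_pos: [0.4927, -0.0869, 0.2134]
tcp_rot: [-3.13, -0.27, 0.002]
wrist_force: [-3.2, 0.5, 2.3]
width: -0.003
grip_force: 1.6
```

```bash
cat > mould.py <<'E'
from h import *; from workcell import bot
c=bot.read_camera('top'); w=cloud(c); z=w[...,2]
a=np.deg2rad(9.12); ex=np.array([np.cos(a),np.sin(a)]);ey=np.array([-ex[1],ex[0]]);O=np.array([.6028,-.0712])
q=w[...,:2]-O; X=q@ex;Y=q@ey
k=(z>.055)&(z<.072)&(abs(Y)<.07)&(X<-.02)&(X>-.2)
v,u=np.nonzero(k); p=plane(c,np.c_[u,v],.063)[:,:2]-O; X=p@ex;Y=p@ey
for lo in(-.045,-.03,.02,.035): 
    s=(Y>lo)&(Y<lo+.015); print(round(lo,3),'front edge out', -.1-np.percentile(X[s],1) if s.any() else None)
E
python3 mould.py
```

```text
-0.045 front edge out None
-0.03 front edge out None
0.02 front edge out -0.06516346465226786
0.035 front edge out -0.00874981853842502
```

>>> {"name": "drive_tool", "arguments": {
  "claw": [0,0,0,0],
  "slide": [
    [0.004,0.001,0],
    [0.008,0.001,0],
    [0.01,0.002,0],
    [0.01,0.002,0]
  ],
  "yaw": [0,0,0,0]
}}

```text
time: 3.95
tool_pos: [0.4946, -0.0865, 0.2129]
tcp_rot: [-3.13, -0.273, 0.02]
wrist_force: [-18.5, -5.1, 15.7]
width: 0.002
grip_force: 9.8
```

>>> {"name": "drive_tool", "arguments": {
  "claw": [0,0,0,0,0,0,0,0],
  "slide": [
    [0,0,0],
    [-0.06,-0.01,0],
    [-0.11,-0.02,0.04],
    [-0.11,-0.02,0.12],
    [-0.11,-0.02,0.2],
    [-0.11,-0.02,0.28],
    [-0.11,0.04,0.28],
    [-0.11,0.1,0.28]
  ],
  "yaw": [0,0,0,0,0,0,0,0]
}}

```text
time: 4.62
tool_pos: [0.4452, -0.0362, 0.3583]
tcp_rot: [3.129, 0.264, 0.017]
wrist_force: [-0.3, 0.7, 0.5]
width: 0.002
grip_force: 0.0
```

```bash
python3 mould.py; python3 -c "
from workcell import bot; s=bot.read_state(); print(s['tool_pos'],s['q'])"
```

```text
-0.045 front edge out -0.03908121632385269
-0.03 front edge out -0.043261286154353866
0.02 front edge out -0.059005024757267606
0.035 front edge out -0.06303852258306022
[ 0.44397067 -0.03179597  0.35619998] [-0.12939963 -0.14704725  2.12939223  0.00539303  1.15342782  1.26818124]
```

>>> {"name": "drive_tool", "arguments": {
  "claw": [0,0,0,20,50,60,60,60],
  "slide": [
    [0,0.6,0],
    [0,0.6,0],
    [0,0.6,0],
    [0,0.6,0],
    [0,0.6,0],
    [0,0.6,0],
    [0,0.6,0],
    [0,0.6,0]
  ],
  "yaw": [-0.02,-0.04,-0.06,-0.074,-0.074,-0.074,-0.074,-0.074]
}}

```text
time: 5.33
tool_pos: [0.4431, 0.2695, 0.3541]
tcp_rot: [-3.136, 0.088, -0.003]
wrist_force: [0.5, 0.4, -0.2]
width: 0.692
grip_force: 0.0
```

```bash
python3 mould.py
python3 - <<'E'
from h import *; from workcell import bot
s=bot.read_state(); print(s['tool_pos'],s['tcp_rot'],s['q'])
# finger pads / palm seen from scene camera not needed; wrist view for alignment
c=bot.read_camera('wrist'); np.savez('pics/w1.npz',**c); w=cloud(c); z=w[...,2]
k=(abs(w[...,0]-.503)<.06)&(abs(w[...,1]-.35)<.06)&(z>.105)&(z<.125); print(k.sum())
if k.sum()>50:
    v,u=np.nonzero(k); print(cv2.minAreaRect((plane(c,np.c_[u,v],.115)[:,:2]*1000).astype(np.float32)))
k=(w[...,0]<.465)&(w[...,0]>.34)&(abs(w[...,1]-.355)<.03)&(z>.07)&(z<.095); print(k.sum())
if k.sum()>50:
    v,u=np.nonzero(k); print(cv2.minAreaRect((plane(c,np.c_[u,v],.082)[:,:2]*1000).astype(np.float32)))
E
```

```text
-0.045 front edge out -0.0012510654149952144
-0.03 front edge out -0.0012510736961773017
0.02 front edge out -0.0012448770148725807
0.035 front edge out -0.0012417787292777899
[0.44316816 0.26849869 0.35387286] [-3.13736850e+00  8.70959168e-02 -1.95491224e-03] [0.49597594 0.00439027 1.99313727 0.00218612 1.1414795  2.12137224]
12382
((503.5634765625, 349.48822021484375), (55.07075119018555, 52.98348617553711), 86.23136138916016)
4125
((421.54278564453125, 354.4869384765625), (22.273086547851562, 92.41375732421875), 86.29573822021484)
```

>>> {"name": "drive_tool", "arguments": {
  "claw": [60,60,60,60,60,60,60,60],
  "slide": [
    [0.005,0.08,0],
    [0.005,0.15,0],
    [0.005,0.17,0],
    [0.005,0.17,-0.07],
    [0.005,0.17,-0.14],
    [0.005,0.17,-0.21],
    [0.005,0.17,-0.264],
    [0.005,0.17,-0.264]
  ],
  "yaw": [0,0,0,0,0,0,0,0]
}}

```text
time: 6.1
tool_pos: [0.443, 0.3453, 0.2151]
tcp_rot: [3.132, -0.096, -0.016]
wrist_force: [-1.3, -0.2, -0.7]
width: 0.703
grip_force: 0.0
```

>>> {"name": "drive_tool", "arguments": {
  "claw": [30,15,10,10,10,10],
  "slide": [
    [0,0,0],
    [0,0,0],
    [0,0,0],
    [0,0,0],
    [0,0,0],
    [0,0,0]
  ],
  "yaw": [0,0,0,0,0,0],
  "newtons": 20
}}

```text
time: 6.6
tool_pos: [0.4469, 0.35, 0.2244]
tcp_rot: [-3.137, 0.094, -0.007]
wrist_force: [0.3, 0.2, 7.1]
width: 0.229
grip_force: 21.0
```

>>> {"name": "drive_tool", "arguments": {
  "claw": [10,10,10,10,10],
  "slide": [
    [0,0,0.01],
    [0,0,0.02],
    [0,0,0.03],
    [0,0,0.03],
    [0,0,0.03]
  ],
  "yaw": [0,0,0,0,0]
}}

```text
time: 7.02
tool_pos: [0.4456, 0.3492, 0.2369]
tcp_rot: [-3.14, 0.094, -0.0]
wrist_force: [0.5, -0.2, -2.5]
width: 0.23
grip_force: 19.9
```

```bash
cat > tilt.py <<'E'
from h import *; from workcell import bot; import sys
st=bot.read_state(); T=R.from_rotvec(st['tcp_rot']); g=np.array(st['tool_pos'])+T.apply([0,0,.155])
print('t',round(st['time'],2),'tcp',np.round(st['tool_pos'],4),'close deg',round(float(np.degrees(np.arctan2(*T.apply([0,1,0])[[1,0]]))),1),'F',np.round(st['wrist_force'],1),'w',round(st['width'],3))
for n in sys.argv[1:]:
    c=bot.read_camera(n); np.savez('pics/last_%s.npz'%n,**c); w=cloud(c); h=cv2.cvtColor(c['color'],cv2.COLOR_RGB2HSV)
    b=np.dstack([cv2.GaussianBlur(w[...,i].astype(np.float32),(0,0),1.5) for i in range(3)])
    nrm=np.cross(np.roll(b,-3,1)-np.roll(b,3,1),np.roll(b,3,0)-np.roll(b,-3,0)); nrm/=np.linalg.norm(nrm,axis=2,keepdims=True); nrm*=np.sign(nrm@T.apply([0,0,-1]))[...,None] 
    hd=np.linalg.norm(w-g,axis=2)<.13
    k=hd&(h[...,0]>14)&(h[...,0]<24)&(h[...,1]>55)&(h[...,1]<125)&(h[...,2]>150)&(w[...,2]>.06); k=cv2.erode(k.astype(np.uint8),np.ones((5,5)))>0
    v=nrm[k&(nrm[...,2]>.7)]
    if len(v)<20: print(n,'few',k.sum()); continue
    m=np.median(v,0); m/=np.linalg.norm(m); p=w[k&(nrm[...,2]>.7)]
    q=p[np.abs((p-np.median(p,0))@m)<.004]; c0=q.mean(0); u=np.linalg.svd(q-c0)[2][2] if len(q)<5000 else np.linalg.svd((q-c0)[::5])[2][2]; u*=np.sign(u[2])
    print(n,len(v),'top normal',np.round(m,3),np.round(u,3),'tilt',round(float(np.degrees(np.arccos(u[2]))),1),'az',round(float(np.degrees(np.arctan2(u[1],u[0]))),0),'centre',np.round(c0,4))
E
python3 tilt.py wrist scene top
```

```text
t 7.02 tcp [0.4456 0.3492 0.2369] close deg -93.4 F [ 0.5 -0.2 -2.5] w 0.23
wrist few 1
scene 34 top normal [ 0.003 -0.031  1.   ] [-0.044 -0.044  0.998] tilt 3.6 az -135.0 centre [0.504  0.3478 0.1255]
top 34 top normal [-0.011 -0.226  0.974] [0.09  0.053 0.994] tilt 6.0 az 30.0 centre [0.4941 0.3283 0.1262]
```

At 20 N the mallet lifts level without pivoting. The tool can't tilt, so I need the head to droop in the grip. I'll set it down and regrip near the handle end, where the gravity moment is larger.

>>> {"name": "drive_tool", "arguments": {
  "claw": [10,10,10,10,40,60,60,60],
  "slide": [
    [0,0,-0.01],
    [0,0,-0.02],
    [0,0,-0.027],
    [0,0,-0.027],
    [0,0,-0.027],
    [0,0,-0.027],
    [0,0,-0.027],
    [0,0,-0.02]
  ],
  "yaw": [0,0,0,0,0,0,0,0]
}}

```text
time: 7.83
tool_pos: [0.4454, 0.349, 0.2259]
tcp_rot: [3.139, -0.095, -0.002]
wrist_force: [-0.8, 0.1, -0.2]
width: 0.704
grip_force: 0.0
```

```bash
python3 tilt.py scene top; python3 -c "
from h import *
f=lambda n,x,y:cv2.resize(np.load(f'pics/last_{n}.npz')['color'][y:y+200,x:x+200,::-1],(400,400))
cv2.imwrite('pics/a1.png',np.hstack([f('scene',400,120),f('top',80,150)]))"
```

```text
t 7.83 tcp [0.4454 0.349  0.2259] close deg -93.4 F [-0.8  0.1 -0.2] w 0.704
scene few 140
top few 348
```

View pics/a1.png

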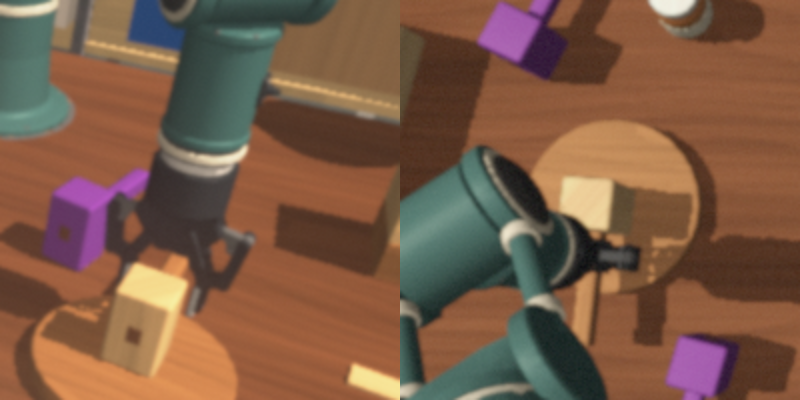

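The mallet is upright on the board and the fingers are open around its handle. I'll move along the handle and regrip.

>>> {"name": "drive_tool", "arguments": {
  "claw": [60,60,60,40,20,10,10,10],
  "slide": [
    [-0.06,0.006,0],
    [-0.12,0.014,-0.006],
    [-0.12,0.014,-0.006],
    [-0.12,0.014,-0.006],
    [-0.12,0.014,-0.006],
    [-0.12,0.014,-0.006],
    [-0.12,0.014,-0.006],
    [-0.12,0.014,-0.006]
  ],
  "yaw": [0,0,0,0,0,0,0,0],
  "newtons": 20
}}

```text
time: 8.6
tool_pos: [0.3867, 0.3563, 0.2241]
tcp_rot: [-3.139, 0.096, -0.001]
wrist_force: [-0.9, 0.3, 1.3]
width: 0.235
grip_force: 19.3
```

>>> {"name": "drive_tool", "arguments": {
  "claw": [10,10,10,10,10,10,10],
  "slide": [
    [0.002,0,0.015],
    [0.005,0,0.03],
    [0.01,0,0.045],
    [0.015,0,0.06],
    [0.02,0,0.07],
    [0.02,0,0.07],
    [0.02,0,0.07]
  ],
  "yaw": [0,0,0,0,0,0,0]
}}

```text
time: 9.18
tool_pos: [0.396, 0.3564, 0.2594]
tcp_rot: [-3.139, 0.095, -0.001]
wrist_force: [-0.1, -0.6, -2.5]
width: 0.229
grip_force: 19.8
```

```bash
sed -i 's/(h\[...,0\]>14)&(h\[...,0\]<24)&(h\[...,1\]>55)&(h\[...,1\]<125)&(h\[...,2\]>150)/(h[...,0]>13)\&(h[...,0]<26)\&(h[...,1]>40)\&(h[...,1]<140)\&(h[...,2]>130)/' tilt.py; python3 tilt.py scene wrist top; python3 -c "
from h import *
f=lambda n,x,y:cv2.resize(np.load(f'pics/last_{n}.npz')['color'][y:y+200,x:x+200,::-1],(400,400))
cv2.imwrite('pics/a2.png',np.hstack([f('scene',400,120),cv2.resize(np.load('pics/last_wrist.npz')['color'][...,::-1],(400,400))]))"
```

```text
t 9.18 tcp [0.396  0.3564 0.2594] close deg -93.5 F [-0.1 -0.6 -2.5] w 0.229
scene 29 top normal [-0.036 -0.179  0.983] [ 0.221 -0.096  0.97 ] tilt 14.0 az -24.0 centre [0.5071 0.3354 0.1205]
wrist 776 top normal [-0.065  0.028  0.997] [-0.035  0.004  0.999] tilt 2.0 az 173.0 centre [0.4947 0.356  0.1246]
top few 350
```

View pics/a2.png

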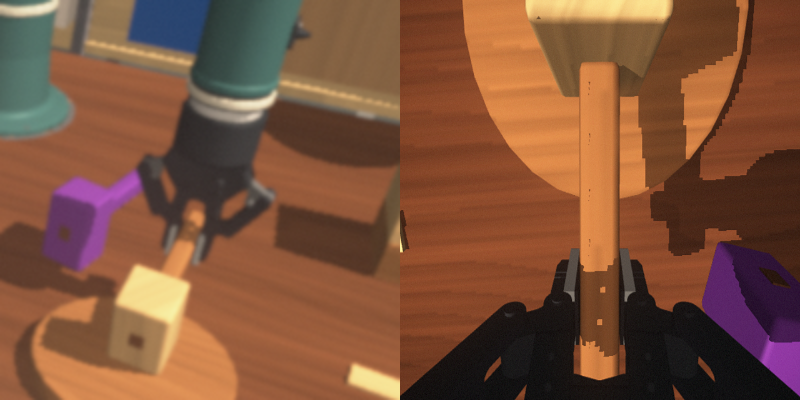

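The head appears to droop: the handle slopes up towards the gripper. I'll measure the slope along the handle.

```bash
cat > slope.py <<'E'
from h import *; from workcell import bot
st=bot.read_state(); T=R.from_rotvec(st['tcp_rot']); g=np.array(st['tool_pos'])+T.apply([0,0,.155]); hx=T.apply([1,0,0]); hy=T.apply([0,1,0])
c=bot.read_camera('wrist'); np.savez('pics/last_wrist.npz',**c); w=cloud(c); h=cv2.cvtColor(c['color'],cv2.COLOR_RGB2HSV)
q=w-g; X=q@hx; Y=q@hy; Z=q[...,2]; sg=1
k=(abs(Y)<.007)&(abs(X)<.16)&(abs(Z)<.12)&(h[...,0]>5)&(h[...,0]<26)&(h[...,1]>40)&(h[...,2]>100)
for s in np.arange(-.16,.16,.01):
    m=k&(X>=s)&(X<s+.01)
    if m.sum()>15: print(round(s+.005,3),m.sum(),'z rel grip mm',np.round(1000*np.percentile(Z[m],[10,50,90]),1))
print('tcp',np.round(st['tool_pos'],4),'grip',np.round(g,4),'toolx',np.round(hx,3),'F',np.round(st['wrist_force'],1))
E
python3 slope.py
```

```text
-0.025 702 z rel grip mm [17.7 18.7 19.5]
-0.015 1460 z rel grip mm [15.5 16.8 18.1]
-0.005 1475 z rel grip mm [12.9 14.1 15.5]
0.005 1496 z rel grip mm [10.2 11.5 12.8]
0.015 1514 z rel grip mm [ 7.6  8.9 10.2]
0.025 1548 z rel grip mm [5.  6.3 7.6]
0.035 1574 z rel grip mm [2.4 3.7 4.9]
0.045 1610 z rel grip mm [-0.2  1.1  2.4]
0.055 1618 z rel grip mm [-2.9 -1.6 -0.2]
0.065 1643 z rel grip mm [-5.5 -4.2 -2.9]
0.075 1639 z rel grip mm [-8.1 -6.8 -5.5]
0.085 1869 z rel grip mm [-10.3  -8.6  -2.3]
0.095 3522 z rel grip mm [ 4.7 18.1 21.1]
0.105 40 z rel grip mm [19.5 20.3 20.6]
tcp [0.3958 0.3563 0.2588] grip [0.3959 0.3564 0.1038] toolx [ 0.998 -0.06   0.001] F [0.4 0.  0.2]
```

Slope 0.26, which is 14.7°, as the geometry predicts. I'll continue to about 33° with the front edge resting on the board, then clamp.

>>> {"name": "drive_tool", "arguments": {
  "claw": [10,10,10,10,10,10,10,10],
  "slide": [
    [0.01,0,0.014],
    [0.02,-0.001,0.028],
    [0.03,-0.002,0.042],
    [0.044,-0.003,0.056],
    [0.056,-0.004,0.068],
    [0.066,-0.004,0.077],
    [0.066,-0.004,0.077],
    [0.066,-0.004,0.077]
  ],
  "yaw": [0,0,0,0,0,0,0,0]
}}

```text
time: 10.05
tool_pos: [0.4292, 0.3542, 0.2976]
tcp_rot: [-3.14, 0.096, -0.001]
wrist_force: [0.3, 0.7, -2.1]
width: 0.234
grip_force: 20.0
```

>>> {"name": "drive_tool", "arguments": {
  "claw": [5,5,5,5,5,5],
  "slide": [
    [0,0,0],
    [0,0,0],
    [0,0,0],
    [0,0,0.04],
    [0,0,0.08],
    [0,0,0.08]
  ],
  "yaw": [0,0,0,0,0,0],
  "newtons": 120
}}

```text
time: 10.55
tool_pos: [0.4297, 0.3552, 0.341]
tcp_rot: [-3.136, 0.094, -0.008]
wrist_force: [1.5, 0.3, -1.4]
width: 0.217
grip_force: 117.7
```

```bash
python3 slope.py
```

```text
-0.025 447 z rel grip mm [19.8 20.7 21.5]
-0.015 1616 z rel grip mm [16.7 18.4 20. ]
-0.005 1598 z rel grip mm [13.  14.7 16.4]
0.005 1577 z rel grip mm [ 9.2 10.9 12.6]
0.015 1590 z rel grip mm [5.5 7.2 9. ]
0.025 1545 z rel grip mm [1.8 3.5 5.2]
0.035 1539 z rel grip mm [-1.9 -0.3  1.4]
0.045 1517 z rel grip mm [-5.6 -4.  -2.3]
0.055 1502 z rel grip mm [-9.3 -7.7 -6. ]
0.065 1469 z rel grip mm [-13.1 -11.4  -9.7]
0.075 1475 z rel grip mm [-16.9 -15.2 -13.4]
0.085 1648 z rel grip mm [-19.  -16.9  -9. ]
0.095 2791 z rel grip mm [-3.8  6.8 10.7]
0.105 627 z rel grip mm [ 9.3 10.3 11.2]
tcp [0.4297 0.3552 0.341 ] grip [0.4306 0.3559 0.186 ] toolx [ 0.998 -0.06   0.005] F [ 1.5  0.3 -1.4]
```

20.4° is in tolerance, but I want more margin. I'll make a few vertical jerks at 20 N over the board to droop it further.

>>> {"name": "drive_tool", "arguments": {
  "claw": [5,5,5,5,5,5,5,5],
  "slide": [
    [0,0,0],
    [0,0,-0.04],
    [0,0,-0.08],
    [0,0,0],
    [0,0,-0.08],
    [0,0,0],
    [0,0,0],
    [0,0,0]
  ],
  "yaw": [0,0,0,0,0,0,0,0],
  "newtons": 20
}}

```text
time: 11.27
tool_pos: [0.4289, 0.3545, 0.3363]
tcp_rot: [-3.14, 0.094, -0.0]
wrist_force: [0.4, 0.2, -1.6]
width: 0.211
grip_force: 117.6
```

```bash
python3 slope.py | grep -E '^(-0.015|0.065|tcp)'
```

```text
-0.015 1617 z rel grip mm [16.8 18.5 20.2]
0.065 1456 z rel grip mm [-13.4 -11.7 -10. ]
tcp [0.4289 0.3545 0.3363] grip [0.429  0.3545 0.1813] toolx [ 0.998 -0.06   0.   ] F [ 0.4  0.2 -1.6]
```

>>> {"name": "drive_tool", "arguments": {
  "claw": [12,12,12,12,12,12,12,12],
  "slide": [
    [0,0,-0.035],
    [0,0,-0.07],
    [0,0,-0.07],
    [0,0,-0.07],
    [0,0,0],
    [0,0,-0.07],
    [0,0,0],
    [0,0,0]
  ],
  "yaw": [0,0,0,0,0,0,0,0],
  "newtons": 20
}}

```text
time: 11.98
tool_pos: [0.4292, 0.3546, 0.3397]
tcp_rot: [-3.139, 0.094, -0.003]
wrist_force: [1.7, 0.4, -0.4]
width: 0.214
grip_force: 117.7
```

```bash
python3 slope.py | grep -E '^(-0.015|0.065|tcp)'
```

```text
-0.015 1610 z rel grip mm [16.8 18.5 20.1]
0.065 1472 z rel grip mm [-13.2 -11.5  -9.9]
tcp [0.4292 0.3546 0.3397] grip [0.4294 0.3548 0.1847] toolx [ 0.998 -0.06   0.002] F [ 1.7  0.4 -0.4]
```

Force stays latched at 118 N, so 20.4° stands. That is 14.6° (0.255 rad) off the pin's line, inside the 0.4 limit, and the tight grip should hold. I'll carry it over the pin, turning by +102.6°.

>>> {"name": "drive_tool", "arguments": {
  "claw": [5,5,5,5,5,5,5,5],
  "slide": [
    [0,0,0.06],
    [0,-0.01,0.12],
    [0.02,-0.05,0.16],
    [0.04,-0.1,0.16],
    [0.06,-0.15,0.16],
    [0.08,-0.2,0.16],
    [0.1,-0.25,0.16],
    [0.12,-0.3,0.16]
  ],
  "yaw": [0.039,0.078,0.117,0.156,0.195,0.234,0.273,0.312],
  "newtons": 120
}}

```text
time: 12.7
tool_pos: [0.4893, 0.2031, 0.4189]
tcp_rot: [2.81, 1.403, 0.007]
wrist_force: [-0.1, 0.3, -2.8]
width: 0.212
grip_force: 117.7
```

>>> {"name": "drive_tool", "arguments": {
  "claw": [5,5,5,5,5,5,5,5],
  "slide": [
    [0.02,-0.05,0],
    [0.04,-0.1,0],
    [0.06,-0.16,0],
    [0.08,-0.22,0],
    [0.1,-0.28,0],
    [0.116,-0.34,0],
    [0.116,-0.368,0],
    [0.116,-0.368,0]
  ],
  "yaw": [0.039,0.078,0.117,0.156,0.195,0.234,0.258,0.258]
}}

```text
time: 13.37
tool_pos: [0.5474, 0.0171, 0.4187]
tcp_rot: [2.035, 2.387, 0.001]
wrist_force: [0.3, 0.4, -2.6]
width: 0.213
grip_force: 117.7
```

```bash
python3 slope.py | grep -E '^(-0.015|0.065|tcp)'
python3 - <<'E'
from h import *; from workcell import bot
out=[]
for n in('scene','top'):
    c=bot.read_camera(n); np.savez(f'pics/p_{n}.npz',**c); x,y=(180,120) if n=='scene' else (220,130)
    out.append(cv2.resize(c['color'][y:y+200,x:x+200,::-1],(400,400)))
cv2.imwrite('pics/a3.png',np.hstack(out))
E
```

```text
-0.015 1645 z rel grip mm [16.6 18.3 20. ]
0.065 1474 z rel grip mm [-13.9 -12.2 -10.5]
tcp [0.5474 0.0171 0.4187] grip [0.5481 0.0168 0.2637] toolx [-0.158  0.987 -0.003] F [ 0.3  0.4 -2.6]
```

View pics/a3.png

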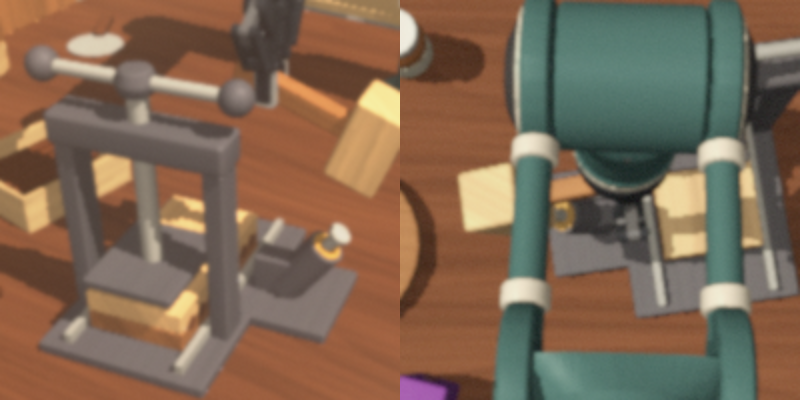

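The mallet is above the pin, tilted about 20° the right way. The pin head is clear at scene (350,236). I'll check the predicted head position against both views before lowering.

```bash
cat > chk.py <<'E'
from h import *; from workcell import bot
th=np.deg2rad(20.6); d=.117
st=bot.read_state(); T=R.from_rotvec(st['tcp_rot']); g=np.array(st['tool_pos'])+T.apply([0,0,.155]); hx=T.apply([1,0,0]);hy=T.apply([0,1,0]);Z=np.array([0,0,1.])
xm=np.cos(th)*hx-np.sin(th)*Z; zm=np.sin(th)*hx+np.cos(th)*Z
f=g+d*xm-.045*zm; print('face centre',np.round(f,4),'axis',np.round(zm,3),'angle to pin',np.degrees(np.arccos(zm@[-.091,.566,.819])))
cor=np.array([f+a*xm+b*hy+h*zm for a in(-.027,.027) for b in(-.027,.027) for h in(0,.09)])
for n in('scene','top'):
    c=dict(np.load(f'pics/p_{n}.npz')); M=R.from_rotvec(c['rotation']).as_matrix(); q=(cor-c['eye'])@M; K=c['mtx']
    u=K[0,2]+K[0,0]*q[:,0]/-q[:,2]; v=K[1,2]-K[1,1]*q[:,1]/-q[:,2]
    h=cv2.cvtColor(c['color'],cv2.COLOR_RGB2HSV); k=(h[...,0]>13)&(h[...,0]<27)&(h[...,1]>40)&(h[...,2]>120)
    x0,x1,y0,y1=[int(t) for t in(u.min()-14,u.max()+14,v.min()-14,v.max()+14)]
    s=np.zeros_like(k); s[y0:y1,x0:x1]=k[y0:y1,x0:x1]; nl,l,stt,_=cv2.connectedComponentsWithStats(s.astype(np.uint8)); i=1+stt[1:,4].argmax()
    print(n,'pred',np.round([u.min(),u.max(),v.min(),v.max()],1),'seen',stt[i][0],stt[i][0]+stt[i][2]-1,stt[i][1],stt[i][1]+stt[i][3]-1)
E
python3 chk.py
```

```text
face centre [0.5325 0.1129 0.1799] axis [-0.055  0.347  0.936] angle to pin 14.461354798918542
scene pred [343.8 395.4 158.4 220.2] seen 342 391 159 218
top pred [244.8 296.1 211.1 249. ] seen 248 280 197 245
```

>>> {"name": "drive_tool", "arguments": {
  "claw": [5,5,5,5,5],
  "slide": [
    [0,0,-0.05],
    [0,0,-0.094],
    [0.002,-0.014,-0.114],
    [0.004,-0.027,-0.133],
    [0.004,-0.027,-0.133]
  ],
  "yaw": [0,0,0,0,0]
}}

```text
time: 13.93
tool_pos: [0.5481, 0.0063, 0.3488]
tcp_rot: [-2.036, -2.39, 0.004]
wrist_force: [0.2, 1.0, -2.1]
width: 0.215
grip_force: 117.5
```

>>> {"name": "drive_tool", "arguments": {
  "claw": [5,5,5,5],
  "slide": [
    [0.001,-0.003,-0.005],
    [0.001,-0.006,-0.008],
    [0.002,-0.009,-0.013],
    [0.002,-0.009,-0.013]
  ],
  "yaw": [0,0,0,0]
}}

```text
time: 14.27
tool_pos: [0.5503, 0.0022, 0.3457]
tcp_rot: [2.037, 2.39, 0.003]
wrist_force: [-1.6, 1.8, 2.4]
width: 0.213
grip_force: 118.5
```

```bash
python3 slope.py | grep -E '^(-0.015|0.065|tcp)'
python3 - <<'E'
from h import *; from workcell import bot
out=[]
for n in('scene',):
    c=bot.read_camera(n); np.savez(f'pics/p_{n}.npz',**c)
    cv2.imwrite('pics/a4.png',cv2.resize(c['color'][170:290,290:430,::-1],None,fx=4,fy=4,interpolation=cv2.INTER_CUBIC))
E
```

```text
-0.015 1624 z rel grip mm [16.4 18.1 19.8]
0.065 1468 z rel grip mm [-13.1 -11.4  -9.8]
tcp [0.5503 0.0022 0.3457] grip [0.5506 0.0024 0.1907] toolx [-0.159  0.987  0.   ] F [-1.6  1.8  2.4]
```

View pics/a4.png

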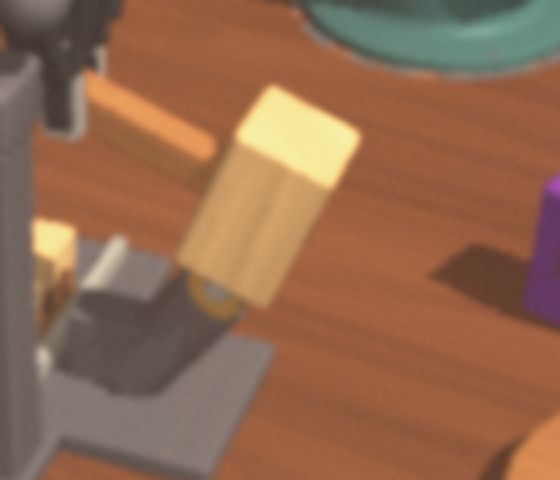

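Contact is made at the middle of the face: scene shows the head squarely over the bushing, and the slope is unchanged. Driving along the pin's line.

>>> {"name": "drive_tool", "arguments": {
  "claw": [5,5,5,5,5,5,5,5],
  "slide": [
    [0.001,-0.003,-0.004],
    [0.001,-0.006,-0.008],
    [0.002,-0.009,-0.012],
    [0.002,-0.012,-0.016],
    [0.003,-0.014,-0.02],
    [0.003,-0.017,-0.025],
    [0.003,-0.02,-0.029],
    [0.003,-0.02,-0.029]
  ],
  "yaw": [0,0,0,0,0,0,0,0]
}}

```text
time: 15.03
tool_pos: [0.5515, -0.0076, 0.3309]
tcp_rot: [-2.038, -2.39, -0.003]
wrist_force: [-2.8, 2.3, 9.2]
width: 0.216
grip_force: 119.3
```

```bash
python3 slope.py | grep -E '^(-0.015|0.065|tcp)'
```

```text
-0.015 1599 z rel grip mm [16.3 17.9 19.6]
0.065 1472 z rel grip mm [-12.2 -10.7  -9. ]
tcp [ 0.5515 -0.0076  0.3309] grip [ 0.5517 -0.0073  0.1759] toolx [-0.158  0.987  0.002] F [-2.8  2.3  9.2]
```

>>> {"name": "drive_tool", "arguments": {
  "claw": [5,5,5,5],
  "slide": [
    [0.001,-0.003,-0.004],
    [0.001,-0.006,-0.008],
    [0.001,-0.006,-0.008],
    [0.001,-0.006,-0.008]
  ],
  "yaw": [0,0,0,0]
}}

```text
time: 15.42
tool_pos: [0.5523, -0.0105, 0.3271]
tcp_rot: [2.038, 2.39, 0.004]
wrist_force: [-0.3, 1.9, 7.6]
width: 0.21
grip_force: 118.6
```

```bash
python3 slope.py | grep -E '^(-0.015|0.065|tcp)'
```

```text
-0.015 1552 z rel grip mm [15.5 17.1 18.6]
0.065 1566 z rel grip mm [-9.2 -7.7 -6.2]
tcp [ 0.5523 -0.0105  0.3271] grip [ 0.5527 -0.0102  0.1721] toolx [-0.158  0.987  0.001] F [-0.3  1.9  7.6]
```

>>> {"name": "drive_tool", "arguments": {
  "claw": [5,5,5,5,5,5],
  "slide": [
    [-0.002,0.011,0.016],
    [-0.005,0.034,0.05],
    [-0.01,0.06,0.1],
    [-0.01,0.06,0.17],
    [-0.01,0.06,0.24],
    [-0.01,0.06,0.24]
  ],
  "yaw": [0,0,0,0,0,0]
}}

```text
time: 15.97
tool_pos: [0.5483, 0.0195, 0.4537]
tcp_rot: [2.03, 2.385, 0.012]
wrist_force: [2.0, -0.2, -1.0]
width: 0.213
grip_force: 117.8
```

```bash
python3 slope.py | grep -E '^(-0.015|0.065|tcp)'
python3 - <<'E'
from h import *; from workcell import bot
c=bot.read_camera('scene')
f=cv2.resize(c['color'][170:290,290:410,::-1],(480,480),interpolation=cv2.INTER_CUBIC)
cv2.imwrite('pics/a5.png',f)
h=cv2.cvtColor(c['color'],cv2.COLOR_RGB2HSV)[225:262,325:372]; k=((h[...,1]<60)&(h[...,2]>185)).astype(np.uint8)
n,l,s,ce=cv2.connectedComponentsWithStats(k); i=1+s[1:,4].argmax(); print('bright disc',ce[i]+[325,225],s[i][4])
P=np.array([.5355,.0952,.1055])-.018*np.array([-.091,.566,.819]); M=R.from_rotvec(c['rotation']).as_matrix(); q=(P-c['eye'])@M;K=c['mtx'];print('expect home',K[0,2]-K[0,0]*q[0]/q[2],K[1,2]+K[1,1]*q[1]/q[2])
E
```

```text
-0.015 1571 z rel grip mm [15.9 17.4 18.9]
0.065 1529 z rel grip mm [-10.5  -9.   -7.5]
tcp [0.5483 0.0195 0.4537] grip [0.5502 0.0193 0.2987] toolx [-0.16   0.987 -0.003] F [ 2.  -0.2 -1. ]
bright disc [344.79032258 241.09677419] 62
expect home 345.03770696384703 240.29453060352327
```

View pics/a5.png

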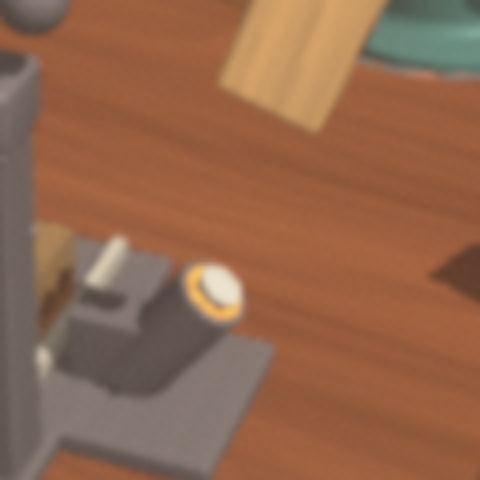

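The pin is home: its disc is at (344.8,241.1) against an expected (345.0,240.3). I'll take the mallet back to the board.

>>> {"name": "drive_tool", "arguments": {
  "claw": [5,5,5,5,5,5,5,5],
  "slide": [
    [-0.02,0.06,0],
    [-0.04,0.12,0],
    [-0.07,0.18,0],
    [-0.1,0.24,0],
    [-0.13,0.3,0],
    [-0.15,0.36,0],
    [-0.17,0.42,0],
    [-0.19,0.48,0]
  ],
  "yaw": [-0.039,-0.078,-0.117,-0.156,-0.195,-0.234,-0.273,-0.312]
}}

```text
time: 16.73
tool_pos: [0.4503, 0.2593, 0.4424]
tcp_rot: [2.923, 1.15, -0.009]
wrist_force: [1.0, 0.6, -1.6]
width: 0.215
grip_force: 117.6
```

>>> {"name": "drive_tool", "arguments": {
  "claw": [5,5,5,5,5,5,5,5],
  "slide": [
    [-0.03,0.06,0],
    [-0.06,0.12,0],
    [-0.088,0.186,0],
    [-0.088,0.186,-0.03],
    [-0.088,0.186,-0.08],
    [-0.088,0.186,-0.14],
    [-0.088,0.186,-0.21],
    [-0.088,0.186,-0.28]
  ],
  "yaw": [-0.039,-0.078,-0.117,-0.156,-0.195,-0.234,-0.259,-0.259]
}}

```text
time: 17.4
tool_pos: [0.4066, 0.3507, 0.3019]
tcp_rot: [3.138, -0.096, -0.005]
wrist_force: [0.5, -0.2, -3.4]
width: 0.214
grip_force: 117.9
```

```bash
python3 slope.py | grep -E '^(-0.015|0.065|tcp)'
```

```text
-0.015 1546 z rel grip mm [16.  17.5 19.1]
0.065 1527 z rel grip mm [-10.4  -8.9  -7.3]
tcp [0.4066 0.3507 0.3019] grip [0.4061 0.3504 0.1469] toolx [ 0.998 -0.061 -0.003] F [ 0.5 -0.2 -3.4]
```

>>> {"name": "drive_tool", "arguments": {
  "claw": [5,5,5,5,5,5,5,5],
  "slide": [
    [0,0.006,-0.04],
    [0,0.006,-0.064],
    [-0.004,0.006,-0.08],
    [-0.01,0.006,-0.095],
    [-0.017,0.006,-0.11],
    [-0.024,0.006,-0.125],
    [-0.032,0.007,-0.14],
    [-0.032,0.007,-0.14]
  ],
  "yaw": [0,0,0,0,0,0,0,0]
}}

```text
time: 18.12
tool_pos: [0.392, 0.3555, 0.237]
tcp_rot: [-3.139, 0.09, -0.003]
wrist_force: [-4.3, -1.4, 8.5]
width: 0.213
grip_force: 118.3
```

```bash
python3 slope.py | grep -E '^(-0.015|0.065|tcp)'
```

```text
-0.015 1255 z rel grip mm [12.8 13.6 14.4]
0.065 1899 z rel grip mm [5.7 6.5 7.4]
tcp [0.392  0.3555 0.237 ] grip [0.3923 0.3557 0.082 ] toolx [ 0.998 -0.057  0.002] F [-4.3 -1.4  8.5]
```

>>> {"name": "drive_tool", "arguments": {
  "claw": [5,5,5,5],
  "slide": [
    [-0.002,0,-0.008],
    [-0.004,0,-0.016],
    [-0.006,0,-0.022],
    [-0.006,0,-0.022]
  ],
  "yaw": [0,0,0,0]
}}

```text
time: 18.5
tool_pos: [0.3891, 0.3558, 0.2269]
tcp_rot: [-3.138, 0.091, -0.002]
wrist_force: [-6.5, -0.3, 11.7]
width: 0.215
grip_force: 118.9
```

```bash
python3 slope.py | grep -E '^(-0.015|0.065|tcp)'
```

```text
-0.015 1131 z rel grip mm [11.9 12.5 13.2]
0.065 2026 z rel grip mm [10.5 11.3 12.1]
tcp [0.3891 0.3558 0.2269] grip [0.3893 0.3561 0.0719] toolx [ 0.998 -0.058  0.001] F [-6.5 -0.3 11.7]
```

The tilt is 0.9°, so I'll release and retreat upward.

>>> {"name": "drive_tool", "arguments": {
  "claw": [25,40,60,60,60,60,60,60],
  "slide": [
    [0,0,0.004],
    [0,0,0.008],
    [0,0,0.008],
    [0,0,0.01],
    [0,0,0.06],
    [0,0,0.13],
    [0,0,0.21],
    [0,0,0.28]
  ],
  "yaw": [0,0,0,0,0,0,0,0]
}}

```text
time: 19.22
tool_pos: [0.3888, 0.3548, 0.3662]
tcp_rot: [3.14, -0.091, -0.001]
wrist_force: [0.6, 0.2, 0.6]
width: 0.702
grip_force: 0.0
```

>>> {"name": "drive_tool", "arguments": {
  "claw": [60,60,60,60,60,60,60,60],
  "slide": [
    [0,0.07,0.05],
    [0,0.14,0.1],
    [0,0.2,0.1],
    [0,0.28,0.1],
    [0,0.36,0.1],
    [0,0.4,0.1],
    [0,0.4,0.1],
    [0,0.4,0.1]
  ],
  "yaw": [0,0,0,0,0,0,0,0]
}}

```text
time: 19.88
tool_pos: [0.3887, 0.5558, 0.4136]
tcp_rot: [3.139, -0.089, -0.001]
wrist_force: [-0.3, -0.4, -0.2]
width: 0.7
grip_force: 0.0
```

```bash
python3 mould.py
python3 - <<'E'
from h import *; from workcell import bot
st=bot.read_state(); print(st['time'],st['tool_pos'],st['joint_vel'])
c=bot.read_camera('top'); w=cloud(c); z=w[...,2]; s=bot.read_camera('scene')
k=np.zeros((480,640),np.uint8); k[215:285,145:205]=((z>.105)&(z<.125))[215:285,145:205]
v,u=np.nonzero(k); print(len(v)); 
if len(v)>30: print('head top',cv2.minAreaRect((plane(c,np.c_[u,v],.115)[:,:2]*1000).astype(np.float32)),np.nanpercentile(w[v,u][:,2],[5,50,95]))
f=lambda c,x,y:cv2.resize(c['color'][y:y+200,x:x+200,::-1],(400,400))
cv2.imwrite('pics/a6.png',np.hstack([f(s,330,180),f(c,130,130)]))
E
```

```text
-0.045 front edge out -0.0012510654149952144
-0.03 front edge out -0.0012479587420458904
0.02 front edge out -0.00123865552453363
0.035 front edge out -0.0012417787292777899
19.9333 [0.38883053 0.55485588 0.4137754 ] [-0.0186084  -0.02311232  0.02299899 -0.00048968 -0.00067734  0.00095701]
686
head top ((501.6490173339844, 347.15869140625), (55.60471725463867, 54.09063720703125), 86.3728256225586) [0.1104602  0.11428641 0.11749206]
```

View pics/a6.png

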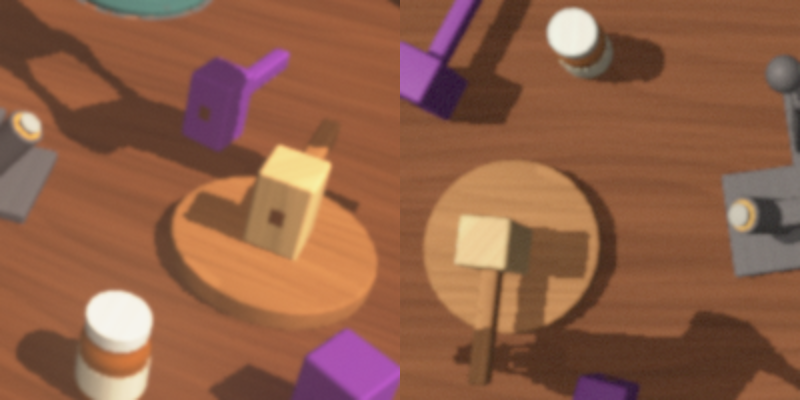

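The mallet stands upright on the board with its head at (0.502, 0.347), about 5 mm from the board's centre. The pin is home, the mould is home, and the arm is clear. Handing in.

```bash
python3 -c "
from workcell import bot; print(bot.finish_job())"
```

```text
the job is handed in; nothing more can be done
None
```

The job is handed in at about 20 s of the 64 s, verdict not shown: camera checks put the mould and pin home and the mallet upright on the board, gripper clear, and the pin was struck an estimated 15–18° (about 0.3 rad, limit 0.4) off its line.

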